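# Start the T-handled tie-down bolt in its threaded boss and keep hold of it

## Task

In the race-car workshop a tall carton stands on the round base plate, in the way of the T-handled bolt: first lift the carton off and stand it upright on the bench, clear of the base plate. Then turn the bolt backward (counter-clockwise seen from above) until you notice it drop into the thread, and turn it forward (clockwise) one full turn from there. Finish with the gripper closed firmly on the bolt's crossbar, still holding it; do not let go. Do not knock the carton over and leave the other things on the bench alone.

Things in the scene. Friction and masses are not known exactly. Their poses are not given: they have to be found in the camera images.
- stand: fixed steel stand: round base plate, diameter 230 mm, 15 mm thick, with an upright threaded boss at its centre (diameter 60 mm, top 55 mm above the bench; collar of diameter 80 mm, 10 mm high, at its foot). Origin: on the boss's axis at bench height, z up. Its yaw varies and is of no use.
- bolt: captive steel bolt, upright in the boss; it turns and rises or sinks, 0.7 kg. Level crossbar: round, diameter 14 mm, a ball of diameter 20 mm at each end, 152 mm over all, through a hub of diameter 34 mm (12 mm above to 16 mm below the bar's middle). Origin: on its axis, at the middle of the bar; x along the bar, z up. Turning takes 0.1 N m (2 to 3 N on the bar); it stays where left.
- carton: upright brown cardboard carton, 50 x 50 x 130 mm, 0.2 to 0.4 kg, on the base plate about 75 mm from the bolt's axis, blocking the crossbar; its top is 145 mm above the bench, above the bar. One pair of side faces looks roughly to the bolt's axis; beside the other pair there is room for fingers, from above. Origin: centre of its underside, z up, x and y normal to its sides.
- bushing: bystander: aluminium flanged bushing, diameter 52 mm, 45 mm high, loose on the bench; origin: centre of its underside. Leave it alone.
- tin: bystander: steel can with a paper band, diameter 60 mm, 85 mm high, loose on the bench; origin: centre of its underside. Leave it alone.
- bin: bystander: open grey plastic parts bin, 110 x 90 x 50 mm, loose on the bench at the robot's left; origin: centre of its underside. Leave it alone.
- boss_top (a point): centre of the boss's top, where the bolt enters; right-hand thread, pitch 6 mm. Bolt origin 86 mm above the bench at the start, not engaged. Forward (clockwise from above) it soon jams. Backward it stays level for 1.4 to 2.6 rad (varies), then drops 6 mm by its weight, to about 80 mm; farther back it slowly climbs. From the drop, forward sinks it 6 mm a turn (74 mm after one), tight after 1.6.
- bar_end (a point): centre of the ball at the +x end of the crossbar, 66 mm from the bolt's axis; the two arms are alike. A bar pushed sideways with shut fingers is free to drop; clamped in the gripper it would be held up. Without the carton the bar's circle is free.
Mind the look-alikes: they are no part of the job. There is more than one size of the carton; the job needs the smallest. What is shaped like the stand but yellow is not meant.

How it is judged:
By the outcome, as a careful person would: the job done as asked, in the order asked, and still so for the second after the job is handed in, while the arm keeps its last pose, push and grip.
It also fails if it takes over 72 s, if anything falls off the work surface, if the arm or the gripper's body presses on something with over 40 N, if the wrist force passes 120 N, or if a joint passes its speed limit or range.

## Robot

A 6-joint arm with a two-finger parallel gripper is mounted at the origin on the work surface. World frame = base frame: x ahead of the robot, y to its left, z up, the work surface at z = 0. Lengths are in m, angles in rad, forces in N, time in s.
With the tool pointing down it reaches from about 0.375 to 0.925 m from the base axis. Payload 5.7 kg.
Tool frame: the origin (TCP) lies between the finger pads; the fingertips stand 14 mm ahead of it and the grasp point (between the pads) lies 5 mm behind it; x points along the fingers, z is the direction in which the jaws open and shut, and the axes are right-handed (so a half turn about x gives the same grasp; the last joint's range is limited). The gripper opens to 88 mm and grips with 3 to 60 N. Pads are 20 mm wide; open, the fingers measure 115 mm over their backs; the gripper's body (75 mm by 178 mm) begins 61 mm behind the grasp point.
Start: joints at [-1.255, 0.359, 1.51, -0, 1.272, -0.115], TCP at [0.251, -0.545, 0.237] pointing down, gripper open.
Joint ranges: [-2.97, 2.97], [-1.01, 2.36], [0.21, 2.38], [-0.96, 4.11], [0.2, 2.71], [-2.98, 2.98]. Speed limits (rad/s): [2.39, 2.39, 3.14, 3.14, 3.14, 3.14].

## Interface

Orientations are given as a 3x3 rotation matrix whose columns are the frame's x, y, z axes.
In Python, from cell import robot, cams gives the robot as it stands.
- The arm moves only by the tool move_arm, never from a script. Its argument "targets" is one flat list of numbers, 7 for each row, row after row: the shift along the tool's x, y, z in units of 50 mm (1.0 is 50 mm), then the turn, a rotation vector about the tool's x, y, z in units of 5 degrees (1.0 is 5 degrees), then the finger opening in mm, from 0 to 87.8. A call has 1 to 8 rows; each row shifts and turns the commanded pose from where the row before left it, along the tool's axes as they then stand; what a row does not reach is not made up. A row lasts 1/10 s, in which the tool goes at most 50 mm and 8.59 degrees, less where a joint would pass 70% of its speed; a pose out of reach is approached as far as the arm can. A call is refused whole if a number of a shift passes 1 or a number of a turn 1, either way. A call with a gripper value outside its range is refused whole. The fingers move at their own pace and stop on an object; the grip force is fixed at half the most. Time passes only in rows, so rows that do not move let the fingers close. It gives the time, the measured TCP pose, the force and the opening at its end, in the units of the state.
- robot.read_state(): the state, without advancing time (a new reading comes with each control period).
- cams.snapshot(name): name is "side" or "top" or "wrist"; returns the picture (384x512x3 uint8, blue, green, red); there is no depth.
- cams.camera_params(name): a dict with "camera_matrix" (3x3 intrinsics, pixels), "k1" (the pictures are not rectified: a ray, as slopes to the right and down, at radius r is drawn at 1 + k1 r^2 times it, then the intrinsics apply), "extrinsics" (4x4, takes a point from camera to world coordinates); the wrist camera has in their place "mount" (4x4, takes a point from camera to tool coordinates, whose origin is the TCP and whose axes are the tool frame's). Camera axes: x right, y up, looking along -z (the intrinsics and any distortion apply to the point x, -y, -z); pixel columns grow to the right and rows downward; lengths in m; the calibration is good to about 2 mm. A picture is of the moment at which its call begins: read the wrist's pose just before it. camera_params takes no time and is no camera call.
- robot.job_done(): hands the job in, once; it reports no verdict.
The state is a dict: "time": time; "joint_pos": joint angles; "joint_vel": joint speeds; "tau": joint torques, N m; "tcp_pos": TCP position; "eef_rot": TCP orientation; "contact_force": force on the tool from outside, world axes, zero at the start; "moment": the same for the moment, N m; "gripper_width": finger opening in m.
Only numpy, scipy, OpenCV 4.12 (cv2) and the standard library are available. Lean on these libraries where they do the work, as an engineer would, in place of code of your own. Each camera call takes 0.05 s, during which the arm holds its last target. There are 200 camera calls.

## Working session

There is one attempt and no reset: what is moved stays moved. The work goes in short steps, Python scripts to look and compute and a tool call to move; the robot and the scene stay as the last step left them, time stands still between calls to the robot, and variables do not carry over. Pictures are saved under pics/ and viewed, about 8 in all and at most 12, crops included, and the job is handed in when it is done.

Besides the shell and the picture viewer there is one more tool, called by a JSON object that holds its "api" and its "payload", one argument or row to a line. move_arm: Moves the arm, as the interface text tells. Its arguments: {"type":"object","properties":{"targets":{"type":"array","items":{"type":"number"}}},"required":["targets"]}

```bash
ls; mkdir -p pics; cat > h.py <<'E'
import numpy as np, cv2
from cell import robot, cams
def ray(name,u,v,st=None):
    p=cams.camera_params(name);K=np.array(p["camera_matrix"]);k=p["k1"]
    d=np.array([(u-K[0,2])/K[0,0],(v-K[1,2])/K[1,1]]);s=d.copy()
    for _ in range(20): s=d/(1+k*(s@s))
    if "mount" in p:
        st=st or robot.read_state();T=np.eye(4);T[:3,:3]=st["eef_rot"];T[:3,3]=st["tcp_pos"];E=T@np.array(p["mount"])
    else: E=np.array(p["extrinsics"])
    return E[:3,3],E[:3,:3]@np.array([s[0],-s[1],-1])
def onz(name,u,v,z,st=None):
    o,d=ray(name,u,v,st);return o+d*(z-o[2])/d[2]
def proj(name,P):
    p=cams.camera_params(name);K=np.array(p["camera_matrix"])
    if "mount" in p:
        st=robot.read_state();T=np.eye(4);T[:3,:3]=st["eef_rot"];T[:3,3]=st["tcp_pos"];E=T@np.array(p["mount"])
    else: E=np.array(p["extrinsics"])
    q=np.linalg.inv(E)@np.r_[P,1];s=np.array([q[0],-q[1]])/-q[2];s=s*(1+p["k1"]*(s@s))
    return K[:2,:2]@s+K[:2,2]
E
python3 - <<'E'
from h import *
s=robot.read_state();print(s["time"],np.round(s["eef_rot"],2),s["tcp_pos"],s["gripper_width"])
a=cams.snapshot("top");b=cams.snapshot("side")
cv2.imwrite("pics/top0.png",a);cv2.imwrite("pics/side0.png",b)
for n in("top","side"): print(n,np.round(cams.camera_params(n)["extrinsics"],2).tolist())
print(cams.camera_params("wrist"))
E
```

```text
pics
0.0 [[-0.    0.91  0.42]
 [ 0.    0.42 -0.91]
 [-1.    0.   -0.  ]] [ 0.2503474  -0.54453058  0.23582416] 0.08794060503582223
top [[-0.0, 0.99, -0.1, 0.47], [-1.0, -0.0, -0.01, 0.03], [-0.01, 0.1, 0.99, 1.06], [0.0, 0.0, 0.0, 1.0]]
side [[-0.8, 0.35, -0.48, 0.07], [-0.6, -0.45, 0.67, 0.69], [0.02, 0.82, 0.57, 0.63], [0.0, 0.0, 0.0, 1.0]]
{'camera_matrix': array([[334.45461579,   0.        , 248.88379806],
       [  0.        , 334.45461579, 192.40115186],
       [  0.        ,   0.        ,   1.        ]]), 'k1': -0.08362207461711048, 'mount': array([[ 7.84465878e-04,  2.43453581e-01, -9.69912232e-01,
        -1.48256587e-01],
       [-8.74981952e-05,  9.69912544e-01,  2.43453588e-01,
         6.60581424e-02],
       [ 9.99999688e-01, -1.06115463e-04,  7.82165044e-04,
         2.03065609e-03],
       [ 0.00000000e+00,  0.00000000e+00,  0.00000000e+00,
         1.00000000e+00]])}
```

View pics/top0.png

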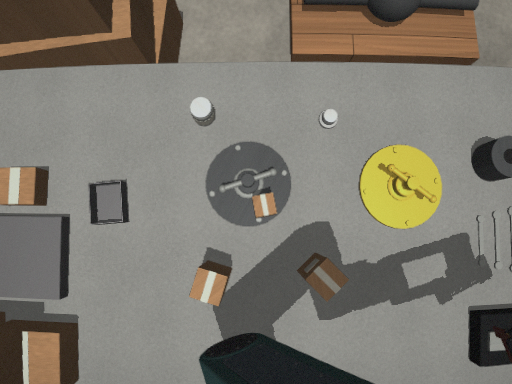

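View pics/side0.png

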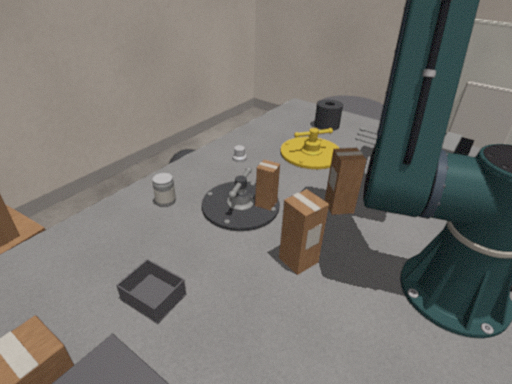

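The top view shows the grey stand at (248,183) with its bar ends near (224,190) and (272,174). The small carton is on the plate at (264,205). The larger cartons at (209,285) and (323,277) and the yellow stand at (400,187) are look-alikes. The carton at (264,205) fits because it is the smallest and stands on the grey plate. I'll confirm it in an enlarged crop.

```bash
python3 - <<'E'
from h import *
a=cv2.imread("pics/top0.png")
c=cv2.resize(a[135:230,200:296],None,fx=6,fy=6,interpolation=cv2.INTER_CUBIC);cv2.imwrite("pics/crop0.png",c)
hsv=cv2.cvtColor(a,cv2.COLOR_BGR2HSV)
m=((hsv[...,1]>90)&(hsv[...,0]<20)&(hsv[...,2]>60)).astype(np.uint8); m[:, :]*=1
m=cv2.morphologyEx(m,cv2.MORPH_CLOSE,np.ones((7,7)))
for k in cv2.findContours(m,0,2)[0]:
    if 200<cv2.contourArea(k)<3000:
        (u,v),wh,an=cv2.minAreaRect(k);print(u,v,wh,an,onz("top",u,v,.145))
for n,u,v,z in[("boss",248,183,.098),("barL",224,189,.086),("barR",272,174,.086),("tin",201,107,.085),("bush",329,117,.045),("bin",109,202,.05),("plate",248,184,.015),("c2",209,285,.18),("c3",323,277,.18)]:print(n,onz("top",u,v,z))
E
```

```text
44.5 357.0 (52.0, 47.0) 90.0 [0.1487824  0.53035841 0.145     ]
209.85134887695312 282.1372985839844 (31.919923782348633, 39.899906158447266) 17.52556800842285 [0.3367073  0.13070128 0.145     ]
324.7500305175781 277.2500305175781 (35.35533905029297, 30.40559196472168) 45.0 [ 0.34733679 -0.13377318  0.145     ]
263.9038391113281 204.51925659179688 (21.768892288208008, 21.1805419921875) 78.69007110595703 [0.51550929 0.00564472 0.145     ]
4.5 186.0 (36.0, 9.0) 90.0 [0.56053247 0.64758491 0.145     ]
32.0 185.5 (37.0, 28.0) 90.0 [0.56157681 0.57227971 0.145     ]
boss [0.571088   0.04336466 0.098     ]
barL [0.55754634 0.10335462 0.086     ]
barR [ 0.59481177 -0.01636441  0.086     ]
tin [0.76902855 0.1639617  0.085     ]
bush [ 0.75261376 -0.17113225  0.045     ]
bin [0.52734168 0.40899929 0.05      ]
plate [0.5774396  0.04474541 0.015     ]
c2 [0.33535881 0.12861996 0.18      ]
c3 [ 0.35248678 -0.12371078  0.18      ]
```

View pics/crop0.png

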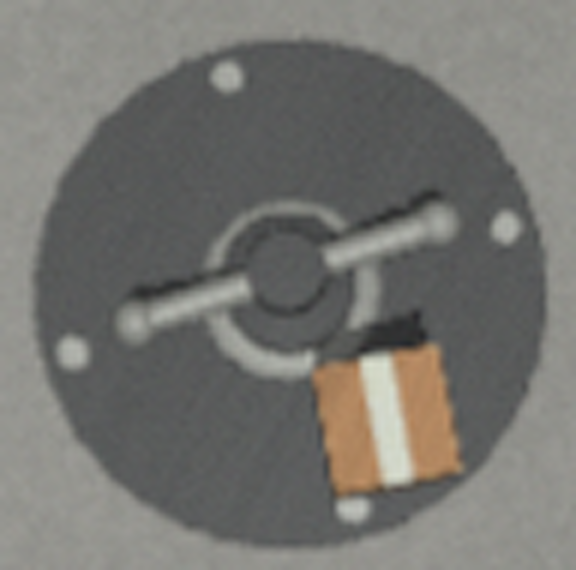

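The crop confirms it: this is a carton of about 50 mm on the grey plate beside the bar. Its centre is at crop (388,420) and its sides are rotated about 11°. I'll turn the jaws to match and go above it.

{"api": "move_arm", "payload": {
  "targets": [0, 0, 0, 0.9, 0, 0, 87.8, 0, 0, 0, 0.9, 0, 0, 87.8, 0, 0, 0, 0.9, 0, 0, 87.8, 0, 0.4, -0.5, 0, 0, 0, 87.8, 0, 0.55, -0.75, 0, 0, 0, 87.8, 0, 0.55, -0.75, 0, 0, 0, 87.8, 0, 0.55, -0.75, 0, 0, 0, 87.8, 0, 0.55, -0.75, 0, 0, 0, 87.8]
}}

```text
time: 0.9
tcp_pos: [0.3444, -0.3464, 0.2363]
eef_rot: [[-0.0, 0.981, 0.193], [0.001, 0.193, -0.981], [-1.0, -0.0, -0.001]]
contact_force: [0.7, -0.6, 0.0]
gripper_width: 0.0877
```

{"api": "move_arm", "payload": {
  "targets": [0, 0.55, -0.75, 0, 0, 0, 87.8, 0, 0.55, -0.75, 0, 0, 0, 87.8, 0, 0.55, -0.75, 0, 0, 0, 87.8, 0, 0.55, -0.75, 0, 0, 0, 87.8, 0, 0.55, -0.75, 0, 0, 0, 87.8, 0, 0.55, -0.75, 0, 0, 0, 87.8, 0, 0.55, -0.75, 0, 0, 0, 87.8, 0, 0.4, -0.5, 0, 0, 0, 87.8]
}}

```text
time: 1.7
tcp_pos: [0.4973, -0.0222, 0.2365]
eef_rot: [[-0.0, 0.981, 0.195], [0.001, 0.195, -0.981], [-1.0, -0.0, -0.001]]
contact_force: [-0.2, -1.4, -0.2]
gripper_width: 0.088
```

```bash
cat >> h.py <<'E'
def to(P,jaw=None):
    "shift in tool units to point P from the measured pose, turn about tool x to bring jaws to heading jaw (deg, mod 180)"
    s=robot.read_state();R=np.array(s["eef_rot"]);print("t",round(s["time"],2),"tcp",np.round(s["tcp_pos"],4),"jaw",np.round(np.degrees(np.arctan2(R[1,2],R[0,2])),2),"w",round(s["gripper_width"],4),"F",np.round(s["contact_force"],1),"j6",round(s["joint_pos"][5],2))
    if P is not None: print("shift units",np.round(R.T@(np.array(P)-s["tcp_pos"])/.05,3))
    if jaw is not None:
        d=np.degrees(np.arctan2(R[1,2],R[0,2]))-jaw; d=(d+90)%180-90; print("turn units x",round(d/5,2))
E
python3 - <<'E'
from h import *
st=robot.read_state();a=cams.snapshot("wrist");cv2.imwrite("pics/w1.png",a)
hsv=cv2.cvtColor(a,cv2.COLOR_BGR2HSV)
m=((hsv[...,1]>90)&(hsv[...,0]<20)&(hsv[...,2]>60)).astype(np.uint8)
m=cv2.morphologyEx(m,cv2.MORPH_CLOSE,np.ones((25,25)))
for k in cv2.findContours(m,0,2)[0]:
    if cv2.contourArea(k)>800:print(cv2.boundingRect(k),cv2.minAreaRect(k))
to((.515,.005,.2),-78.5)
E
```

```text
(221, 262, 291, 99) ((363.94140625, 313.00347900390625), (93.25057983398438, 290.79144287109375), 86.633544921875)
(37, 235, 81, 92) ((68.43400573730469, 276.7500305175781), (44.13693618774414, 105.49913024902344), 36.35719680786133)
(175, 124, 77, 79) ((213.0, 163.0), (78.0, 76.0), 90.0)
t 1.75 tcp [ 0.4993 -0.0194  0.2366] jaw -78.7 w 0.0878 F [ 1.1  2.4 -0.3] j6 1.19
shift units [ 0.734  0.403 -0.416]
turn units x -0.04
```

View pics/w1.png

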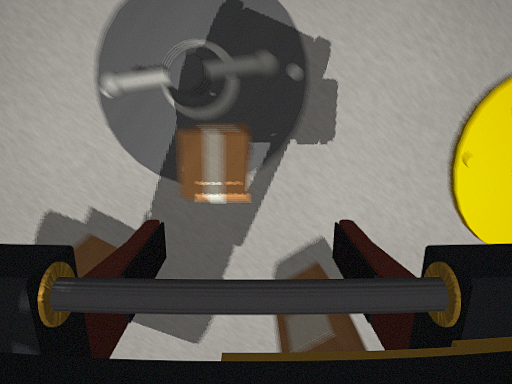

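The carton top is at about (213,163), with motion blur, and the bar ends are at (112,85) and (265,63). I'll measure again now that the arm has settled.

```bash
python3 - <<'E'
from h import *
robot.read_state();st=robot.read_state();a=cams.snapshot("wrist");cv2.imwrite("pics/w2.png",a)
hsv=cv2.cvtColor(a,cv2.COLOR_BGR2HSV)
m=((hsv[...,1]>90)&(hsv[...,0]<20)&(hsv[...,2]>60)).astype(np.uint8)
m=cv2.morphologyEx(m,cv2.MORPH_CLOSE,np.ones((25,25)))
for k in cv2.findContours(m,0,2)[0]:
    (x,y,w,h)=cv2.boundingRect(k)
    if cv2.contourArea(k)>800 and y<150:
        r=cv2.minAreaRect(k);print(x,y,w,h,r)
        for c in cv2.boxPoints(r):print(c,np.round(onz("wrist",*c,.145,st),4))
        print("c",onz("wrist",*r[0],.145,st))
to((.515,.005,.2),-78.5)
E
```

```text
187 129 70 78 ((221.5, 167.5), (77.0, 69.0), 90.0)
[187. 129.] [0.5428 0.0325 0.145 ]
[256. 129.] [ 0.5523 -0.0156  0.145 ]
[256. 206.] [ 0.4967 -0.027   0.145 ]
[187. 206.] [0.4865 0.0237 0.145 ]
c [0.52029474 0.00348529 0.145     ]
t 1.8 tcp [ 0.4981 -0.0218  0.2365] jaw -78.58 w 0.088 F [-0.3  0.4  0.6] j6 1.19
shift units [ 0.73   0.437 -0.457]
turn units x -0.02
```

{"api": "move_arm", "payload": {
  "targets": [0, 0.24, -0.21, 0, 0, 0, 87.8, 0, 0.23, -0.21, 0, 0, 0, 87.8, 0.5, 0, 0, 0, 0, 0, 87.8, 0.5, 0, 0, 0, 0, 0, 87.8, 0.5, 0, 0, 0, 0, 0, 87.8, 0.5, 0, 0, 0, 0, 0, 87.8, 0.4, 0, 0, 0, 0, 0, 87.8, 0.13, 0, 0, 0, 0, 0, 87.8]
}}

```text
time: 2.6
tcp_pos: [0.5147, -0.0, 0.1082]
eef_rot: [[-0.004, 0.981, 0.193], [0.001, 0.193, -0.981], [-1.0, -0.003, -0.001]]
contact_force: [0.4, -0.2, 0.2]
gripper_width: 0.0877
```

{"api": "move_arm", "payload": {
  "targets": [0, 0, 0, 0, 0, 0, 40, 0, 0, 0, 0, 0, 0, 40, 0, 0, 0, 0, 0, 0, 40, 0, 0, 0, 0, 0, 0, 40, 0, 0, 0, 0, 0, 0, 40, 0, 0, 0, 0, 0, 0, 40]
}}

```text
time: 3.2
tcp_pos: [0.5161, 0.0005, 0.1107]
eef_rot: [[0.001, 0.981, 0.194], [0.001, 0.194, -0.981], [-1.0, 0.001, -0.0]]
contact_force: [0.3, 2.3, 4.2]
gripper_width: 0.0503
```

```bash
python3 -c "
from h import *
to((.55,-.165,.16),-78.5)"
```

```text
t 3.2 tcp [5.161e-01 5.000e-04 1.107e-01] jaw -78.83 w 0.0503 F [0.3 2.3 4.2] j6 1.24
shift units [-0.987  0.024  3.378]
turn units x -0.07
```

{"api": "move_arm", "payload": {
  "targets": [-0.3, 0, 0, 0, 0, 0, 40, -0.6, 0, 0, 0, 0, 0, 40, -0.7, 0, 0, 0, 0, 0, 40, -0.4, 0, 0.2, 0, 0, 0, 40, 0, 0, 0.4, 0, 0, 0, 40, 0, 0, 0.6, 0, 0, 0, 40, 0, 0, 0.6, 0, 0, 0, 40, 0, 0, 0.6, 0, 0, 0, 40]
}}

```text
time: 4.0
tcp_pos: [0.5385, -0.1185, 0.2097]
eef_rot: [[-0.001, 0.981, 0.194], [0.0, 0.194, -0.981], [-1.0, -0.001, -0.0]]
contact_force: [0.3, -0.3, -4.1]
gripper_width: 0.0498
```

{"api": "move_arm", "payload": {
  "targets": [0, 0, 0.6, 0, 0, 0, 40, 0.2, 0, 0.4, 0, 0, 0, 40, 0.5, 0, 0, 0, 0, 0, 40, 0.6, 0, 0, 0, 0, 0, 40, 0.5, 0, 0, 0, 0, 0, 40, 0.3, 0, 0, 0, 0, 0, 40, 0, 0, 0, 0, 0, 0, 40, 0, 0, 0, 0, 0, 0, 40]
}}

```text
time: 4.8
tcp_pos: [0.5483, -0.1663, 0.1046]
eef_rot: [[-0.002, 0.981, 0.194], [0.001, 0.194, -0.981], [-1.0, -0.001, -0.001]]
contact_force: [0.1, -0.6, -3.2]
gripper_width: 0.0498
```

```bash
python3 - <<'E'
from h import *
to((.55,-.165,.096),-78.5)
a=cams.snapshot("side");cv2.imwrite("pics/s2.png",cv2.resize(a[60:330,110:450],None,fx=2,fy=2))
E
```

```text
t 4.8 tcp [ 0.5483 -0.1663  0.1046] jaw -78.81 w 0.0498 F [ 0.1 -0.6 -3.2] j6 0.96
shift units [ 0.171  0.039 -0.019]
turn units x -0.06
```

View pics/s2.png

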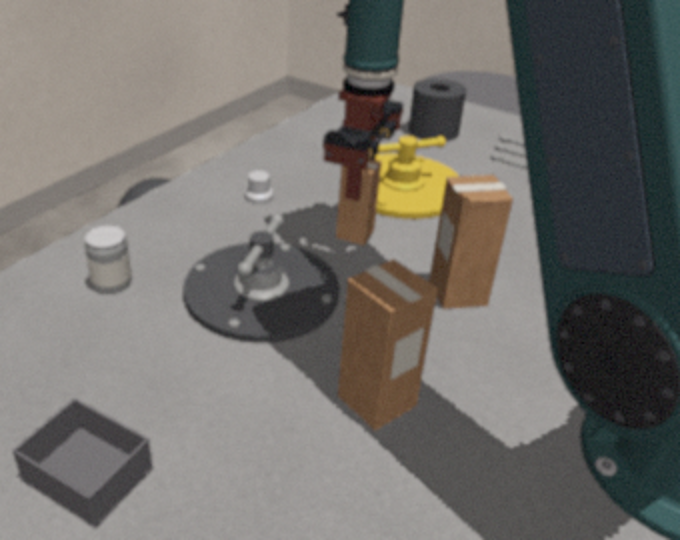

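The carton hangs upright in the gripper at (357,200), clear of the plate. I'll lower it to the bench.

{"api": "move_arm", "payload": {
  "targets": [0.08, 0, 0, 0, 0, 0, 40, 0.04, 0, 0, 0, 0, 0, 40, 0.03, 0, 0, 0, 0, 0, 40, 0.02, 0, 0, 0, 0, 0, 40, 0, 0, 0, 0, 0, 0, 40]
}}

```text
time: 5.35
tcp_pos: [0.5487, -0.1666, 0.0967]
eef_rot: [[-0.0, 0.981, 0.194], [0.0, 0.194, -0.981], [-1.0, -0.0, -0.0]]
contact_force: [-1.1, 0.9, -3.8]
gripper_width: 0.0496
```

{"api": "move_arm", "payload": {
  "targets": [0.02, 0, 0, 0, 0, 0, 40, 0.01, 0, 0, 0, 0, 0, 40, 0, 0, 0, 0, 0, 0, 40]
}}

```text
time: 5.65
tcp_pos: [0.549, -0.1667, 0.0959]
eef_rot: [[0.001, 0.981, 0.194], [-0.0, 0.194, -0.981], [-1.0, 0.0, 0.0]]
contact_force: [-1.5, 1.1, 4.7]
gripper_width: 0.0498
```

{"api": "move_arm", "payload": {
  "targets": [0, 0, 0, 0, 0, 0, 87.8, 0, 0, 0, 0, 0, 0, 87.8, 0, 0, 0, 0, 0, 0, 87.8, 0, 0, 0, 0, 0, 0, 87.8, -0.2, 0, 0, 0, 0, 0, 87.8, -0.6, 0, 0, 0, 0, 0, 87.8, -0.7, 0, 0, 0, 0, 0, 87.8, -0.7, 0, 0, 0, 0, 0, 87.8]
}}

```text
time: 6.45
tcp_pos: [0.5485, -0.1665, 0.2068]
eef_rot: [[-0.0, 0.981, 0.194], [0.0, 0.194, -0.981], [-1.0, -0.0, -0.0]]
contact_force: [0.3, -0.5, 1.2]
gripper_width: 0.0881
```

```bash
python3 - <<'E'
from h import *
to(None)
a=cams.snapshot("top");cv2.imwrite("pics/top2.png",a)
b=cams.snapshot("side");cv2.imwrite("pics/s3.png",b)
A=cv2.resize(a[130:260,195:345],(600,520),interpolation=cv2.INTER_CUBIC)
cv2.imwrite("pics/v3.png",np.hstack([A,cv2.resize(b[140:270,210:260],(200,520),interpolation=cv2.INTER_CUBIC)]))
E
```

```text
t 6.45 tcp [ 0.5485 -0.1665  0.2068] jaw -78.82 w 0.0881 F [ 0.3 -0.5  1.2] j6 0.96
```

View pics/v3.png

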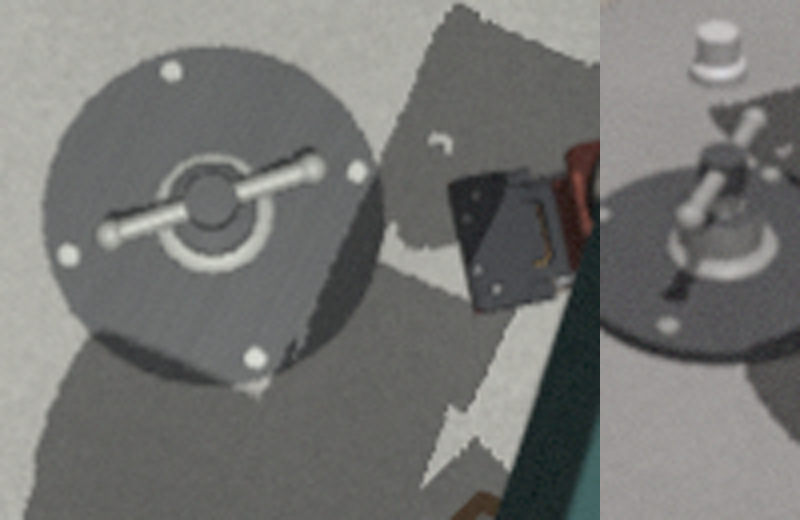

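```bash
cat >> h.py <<'E'
def push(A,th,sgn,gap=0.,r=.046,z=.08,phi=-78.8):
    "TCP to push an arm of heading th (deg) CCW (sgn 1) or CW (-1), given jaw heading phi"
    a=np.radians(th);u=np.array([np.cos(a),np.sin(a)]);t=sgn*np.array([-u[1],u[0]]);p=np.radians(phi)
    zz=np.array([np.cos(p),np.sin(p)]);yy=np.array([-zz[1],zz[0]])
    h=.010*abs(t@yy)+.0135*abs(t@zz)
    return np.r_[A+r*u-(.007+h+gap)*t,z]
def rows(A,ths,sgn,**k):
    s=robot.read_state();R=np.array(s["eef_rot"]);p0=np.array(s["tcp_pos"])
    for th in ths:
        p=push(A,th,sgn,**k);print(th,np.round(p,4),np.round(R.T@(p-p0)/.05,2));p0=p
E
python3 - <<'E'
from h import *
p=onz("top",222.5,188.25,.086);q=onz("top",273.75,171.5,.086);A=(p+q)/2
print(p,q,A,np.linalg.norm(p-q),np.degrees(np.arctan2(*(q-p)[[1,0]])))
to(None)
rows(A[:2],[-72,-72,-62,-52,-42,-32,-22,-12,-2],1)
print(push(A[:2],-72,1,gap=.02))
print(proj("top",np.r_[A[:2],.098]),proj("side",np.r_[A[:2],.098]))
E
```

```text
[0.5594324  0.10710784 0.086     ] [ 0.60109536 -0.02078481  0.086     ] [0.58026388 0.04316151 0.086     ] 0.13450774292425532 -71.95620267851437
t 6.55 tcp [ 0.5521 -0.168   0.2109] jaw -78.82 w 0.0878 F [ 0.7 -0.9 -0.3] j6 0.96
-72 [ 0.5769 -0.0063  0.08  ] [ 2.61  1.09 -3.09]
-72 [ 0.5769 -0.0063  0.08  ] [0. 0. 0.]
-62 [ 0.5838 -0.0071  0.08  ] [0.   0.13 0.04]
-52 [ 0.5912 -0.0066  0.08  ] [0.   0.15 0.02]
-42 [ 0.599  -0.0048  0.08  ] [ 0.    0.16 -0.01]
-32 [ 0.6067 -0.0013  0.08  ] [ 0.    0.17 -0.04]
-22 [0.614  0.0039 0.08  ] [ 0.    0.16 -0.07]
-12 [0.6204 0.0108 0.08  ] [ 0.    0.15 -0.11]
-2 [0.6255 0.0191 0.08  ] [ 0.    0.13 -0.14]
[ 0.55783625 -0.01249293  0.08      ]
[248.07814129 179.2953079 ] [240.40397891 178.29317682]
```

The axis is at about (0.580,0.043) and the bar heading is −72°. I'll shut the fingers and go to the −x side of the right-hand arm.

{"api": "move_arm", "payload": {
  "targets": [0, 0.05, -0.2, 0, 0, 0, 0, 0, 0.1, -0.4, 0, 0, 0, 0, 0, 0.15, -0.6, 0, 0, 0, 0, 0, 0.15, -0.6, 0, 0, 0, 0, 0, 0.15, -0.6, 0, 0, 0, 0, 0, 0.1, -0.4, 0, 0, 0, 0, 0, 0.05, -0.2, 0, 0, 0, 0, 0, 0, 0, 0, 0, 0, 0]
}}

```text
time: 7.35
tcp_pos: [0.5555, -0.0107, 0.2041]
eef_rot: [[-0.002, 0.981, 0.196], [0.001, 0.196, -0.981], [-1.0, -0.002, -0.001]]
contact_force: [0.2, -0.2, -0.2]
gripper_width: 0.0276
```

```bash
python3 - <<'E'
from h import *
A=np.array([.580,.0435])
to(push(A,-72,1,gap=.02))
st=robot.read_state();a=cams.snapshot("wrist");cv2.imwrite("pics/w4.png",a);b=cams.snapshot("side");cv2.imwrite("pics/s4.png",b)
print("proj",[np.round(proj("wrist",np.r_[x,z])) for x,z in ((A,.098),(A+.066*np.array([.309,-.951]),.086),(A-.066*np.array([.309,-.951]),.086))])
cv2.imwrite("pics/v4.png",np.hstack([a,cv2.resize(b[130:226,200:296],(384,384),interpolation=cv2.INTER_CUBIC)[:, :288]]))
E
```

```text
t 7.35 tcp [ 0.5555 -0.0107  0.2041] jaw -78.7 w 0.0276 F [ 0.2 -0.2 -0.2] j6 1.23
shift units [2.482 0.04  0.039]
proj [array([181., 152.]), array([266., 140.]), array([105., 160.])]
```

View pics/v4.png

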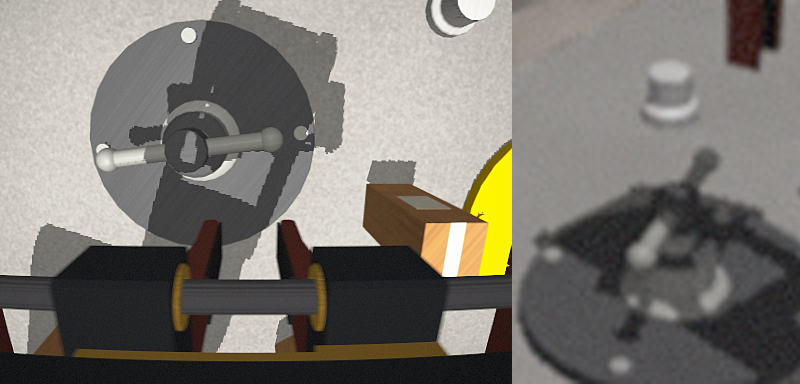

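The wrist view shows the hub at (187,150) and the balls at (271,139) and (105,160), which agrees with the projection to about 5 px. The carton stands upright at (425,220). I'll descend.

{"api": "move_arm", "payload": {
  "targets": [0.2, 0, 0, 0, 0, 0, 0, 0.5, 0, 0, 0, 0, 0, 0, 0.6, 0, 0, 0, 0, 0, 0, 0.6, 0, 0, 0, 0, 0, 0, 0.4, 0, 0, 0, 0, 0, 0, 0.16, 0, 0, 0, 0, 0, 0, 0, 0, 0, 0, 0, 0, 0]
}}

```text
time: 8.15
tcp_pos: [0.5555, -0.0128, 0.0808]
eef_rot: [[-0.003, 0.981, 0.193], [0.0, 0.193, -0.981], [-1.0, -0.003, -0.001]]
contact_force: [0.6, -1.2, 0.2]
gripper_width: 0.0003
```

```bash
python3 - <<'E'
from h import *
A=np.array([.580,.0425]);to(None)
rows(A,[-72,-62,-52,-42,-32,-22,-12,-2,8,18,28,38,48,58,68,78,88],1)
st=robot.read_state();a=cams.snapshot("wrist");cv2.imwrite("pics/w5.png",a);b=cams.snapshot("side");cv2.imwrite("pics/s5.png",b)
cv2.imwrite("pics/v5.png",np.hstack([a,cv2.resize(b[130:226,200:296],(384,384),interpolation=cv2.INTER_CUBIC)[:, :288]]))
E
```

```text
t 8.15 tcp [ 0.5555 -0.0128  0.0808] jaw -78.88 w 0.0003 F [ 0.6 -1.2  0.2] j6 1.23
-72 [ 0.5766 -0.007   0.08  ] [ 0.02  0.44 -0.03]
-62 [ 0.5835 -0.0077  0.08  ] [-0.    0.13  0.04]
-52 [ 0.591  -0.0073  0.08  ] [-0.    0.15  0.02]
-42 [ 0.5987 -0.0054  0.08  ] [-0.    0.16 -0.01]
-32 [ 0.6065 -0.002   0.08  ] [-0.    0.17 -0.04]
-22 [0.6137 0.0032 0.08  ] [-0.    0.16 -0.07]
-12 [0.6201 0.0101 0.08  ] [-0.    0.15 -0.11]
-2 [0.6252 0.0185 0.08  ] [-0.    0.13 -0.15]
8 [0.6285 0.0281 0.08  ] [-0.    0.1  -0.18]
18 [0.6304 0.0362 0.08  ] [-0.    0.07 -0.15]
28 [0.6313 0.044  0.08  ] [ 0.    0.05 -0.15]
38 [0.6308 0.0523 0.08  ] [ 0.    0.02 -0.17]
48 [0.6285 0.0608 0.08  ] [ 0.   -0.01 -0.18]
58 [0.6243 0.069  0.08  ] [ 0.   -0.05 -0.18]
68 [0.6183 0.0766 0.08  ] [ 0.   -0.09 -0.17]
78 [0.6106 0.083  0.08  ] [ 0.   -0.13 -0.16]
88 [0.6014 0.0878 0.08  ] [ 0.   -0.16 -0.13]
```

View pics/v5.png

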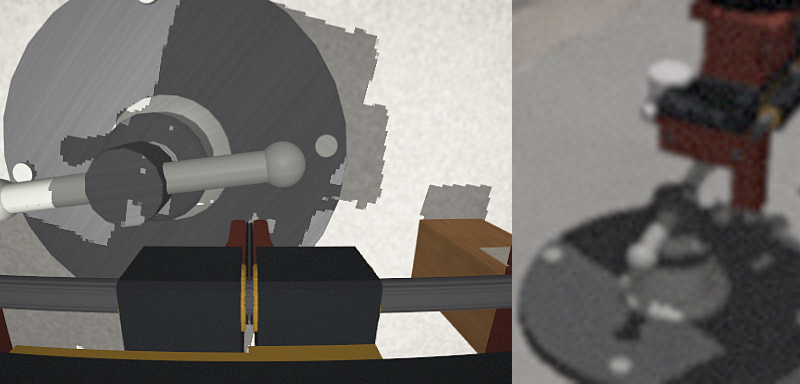

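The wrist view shows the pushed arm's ball at (285,163), the hub at (128,180) and the shut fingers at (250,225), on the near side of the arm and free of it. I'll push backward to about 70°, which is before the earliest possible drop.

{"api": "move_arm", "payload": {
  "targets": [0, 0.44, -0.03, 0, 0, 0, 0, 0, 0.13, 0.04, 0, 0, 0, 0, 0, 0.15, 0.02, 0, 0, 0, 0, 0, 0.16, -0.01, 0, 0, 0, 0, 0, 0.17, -0.04, 0, 0, 0, 0, 0, 0.16, -0.07, 0, 0, 0, 0, 0, 0.15, -0.11, 0, 0, 0, 0, 0, 0, 0, 0, 0, 0, 0]
}}

```text
time: 9.05
tcp_pos: [0.6219, 0.0107, 0.083]
eef_rot: [[0.001, 0.981, 0.195], [-0.0, 0.195, -0.981], [-1.0, 0.001, 0.001]]
contact_force: [-0.4, -0.3, 0.8]
gripper_width: 0.0005
```

```bash
cat > m.py <<'E'
from h import *
import sys
n=sys.argv[1];A=np.array([.580,.0425])
st=robot.read_state();a=cams.snapshot("wrist");b=cams.snapshot("side")
cv2.imwrite(f"pics/w_{n}.png",a);cv2.imwrite(f"pics/s_{n}.png",b)
to(None)
print("hub side @98,92:",np.round(proj("side",np.r_[A,.098]),1),np.round(proj("side",np.r_[A,.092]),1))
g=cv2.medianBlur(cv2.cvtColor(a,cv2.COLOR_BGR2GRAY),5)
c=cv2.HoughCircles(g,cv2.HOUGH_GRADIENT,1.2,20,param1=80,param2=14,minRadius=14,maxRadius=28)
if c is not None:
    for u,v,r in c[0]:
        P=onz("wrist",u,v,.086,st)[:2]-A;d=np.linalg.norm(P)
        if .05<d<.085: print("ball",u,v,round(r,1),"rad",round(d,4),"heading",round(np.degrees(np.arctan2(P[1],P[0])),1))
E
python3 m.py 0
```

```text
t 9.15 tcp [0.6221 0.0106 0.083 ] jaw -78.81 w 0.0006 F [-0.4 -0.7  0.6] j6 1.28
hub side @98,92: [240.6 178.2] [240.6 180. ]
ball 226.20001 205.8 21.8 rad 0.0664 heading -16.6
ball 174.6 222.6 24.7 rad 0.0511 heading 3.3
ball 42.600002 330.6 24.7 rad 0.0689 heading 110.0
ball 213.00002 231.00002 16.4 rad 0.0527 heading -16.7
ball 48.600002 273.0 14.7 rad 0.0629 heading 79.1
ball 264.6 237.00002 14.3 rad 0.0653 heading -36.8
```

{"api": "move_arm", "payload": {
  "targets": [0, 0.13, -0.15, 0, 0, 0, 0, 0, 0, 0, 0, 0, 0, 0]
}}

```text
time: 9.35
tcp_pos: [0.6268, 0.0197, 0.0827]
eef_rot: [[0.001, 0.981, 0.194], [0.0, 0.194, -0.981], [-1.0, 0.001, 0.0]]
contact_force: [0.0, 0.3, 0.5]
gripper_width: 0.0005
```

```bash
python3 m.py 1
```

```text
t 9.45 tcp [0.6267 0.0196 0.0825] jaw -78.81 w 0.0005 F [0.1 0.2 0.4] j6 1.3
hub side @98,92: [240.6 178.2] [240.6 180. ]
ball 219.00002 211.8 22.0 rad 0.0656 heading -6.3
ball 179.40001 217.8 16.6 rad 0.0597 heading 9.8
ball 251.40001 233.40001 18.0 rad 0.0625 heading -22.3
ball 203.40001 168.6 27.3 rad 0.0835 heading 2.0
ball 210.6 232.20001 18.7 rad 0.055 heading -5.3
ball 269.40002 271.80002 24.7 rad 0.054 heading -41.7
```

{"api": "move_arm", "payload": {
  "targets": [0, 0.1, -0.18, 0, 0, 0, 0, 0, 0, 0, 0, 0, 0, 0]
}}

```text
time: 9.65
tcp_pos: [0.6297, 0.03, 0.0823]
eef_rot: [[0.001, 0.981, 0.194], [0.0, 0.194, -0.981], [-1.0, 0.001, -0.0]]
contact_force: [0.1, 0.2, 0.5]
gripper_width: 0.0003
```

```bash
python3 m.py 2; python3 - <<'E'
from h import *
W=[cv2.imread(f"pics/w_{i}.png")[100:340,20:340] for i in (0,1,2)]
S=[cv2.resize(cv2.imread(f"pics/s_{i}.png")[155:215,210:276],(264,240),interpolation=cv2.INTER_CUBIC) for i in (0,1,2)]
S0=cv2.resize(cv2.imread("pics/s5.png")[155:215,210:276],(264,240),interpolation=cv2.INTER_CUBIC)
cv2.imwrite("pics/v6.png",np.vstack([np.hstack([W[0],W[2]])[:, :640],np.hstack([S0,S[0],S[2]])[:, :640]]))
E
```

```text
t 9.75 tcp [0.6297 0.0298 0.0822] jaw -78.8 w 0.0002 F [ 0.5 -0.   0.1] j6 1.31
hub side @98,92: [240.6 178.2] [240.6 180. ]
ball 215.40001 215.40001 21.8 rad 0.0663 heading 3.7
ball 57.000004 330.6 25.8 rad 0.0768 heading 99.8
ball 102.600006 315.0 21.9 rad 0.0519 heading 87.3
```

View pics/v6.png

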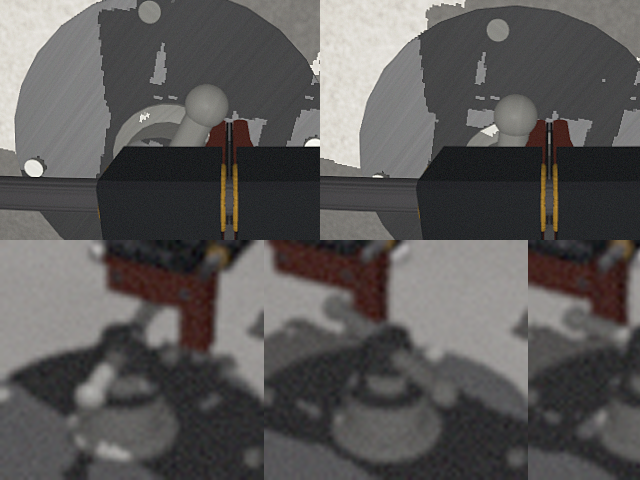

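The left ball of the pair is clearly tracked in the wrist view, and its heading is now about +4°, so 76° turned. The side crops show the hub with a visible gap above the boss at (105,375). I'll use vertical profiles through the hub as the numeric drop check and keep stepping.

```bash
cat >> m.py <<'E'
def prof(n):
    g=cv2.cvtColor(cv2.imread(f"pics/s_{n}.png"),cv2.COLOR_BGR2GRAY).astype(float)
    return g[160:208,236:246].mean(1)
print("prof",np.round(prof(n)).astype(int).tolist())
r=prof("2");q=prof(n)
best=[(round(np.corrcoef(np.interp(np.arange(8,40)-d,np.arange(48),r),q[8:40])[0,1],2),d) for d in np.arange(-4,4.1,.5)]
print("shift(all)",max(best))
E
for i in 0 1 2; do python3 - <<E
import cv2,numpy as np
g=cv2.cvtColor(cv2.imread("pics/s_$i.png"),cv2.COLOR_BGR2GRAY).astype(float)
print(np.round(g[160:208,236:246].mean(1)).astype(int).tolist())
E
done
python3 -c "
from h import *
A=np.array([.580,.0425]);rows(A,[8,15,22,29,36,43,50,57,64,71,78,85,92],1,z=.0822)
for z in (.102,.098,.092,.086,.07,.064,.055): print(z,proj('side',np.r_[A,z]))"
```

```text
[81, 81, 90, 92, 91, 93, 93, 94, 94, 94, 96, 94, 94, 92, 96, 98, 87, 66, 54, 46, 47, 48, 54, 63, 65, 64, 64, 57, 57, 76, 87, 90, 84, 68, 51, 46, 54, 78, 93, 98, 98, 97, 100, 96, 96, 96, 95, 98]
[111, 113, 120, 126, 129, 128, 129, 129, 131, 130, 130, 132, 130, 131, 128, 111, 80, 56, 49, 46, 47, 52, 56, 62, 62, 61, 56, 52, 59, 76, 87, 90, 86, 71, 54, 44, 55, 78, 95, 98, 99, 97, 99, 98, 94, 94, 95, 97]
[133, 133, 145, 151, 152, 152, 151, 152, 151, 151, 151, 150, 150, 150, 149, 128, 86, 54, 47, 47, 47, 52, 56, 59, 59, 57, 50, 51, 57, 77, 89, 90, 85, 69, 53, 46, 54, 78, 95, 99, 98, 97, 98, 97, 96, 95, 96, 99]
8 [0.6285 0.0281 0.0822] [ 0.   -0.03  0.03]
15 [0.6299 0.034  0.0822] [ 0.    0.05 -0.11]
22 [0.6309 0.0392 0.0822] [ 0.    0.04 -0.1 ]
29 [0.6313 0.0448 0.0822] [ 0.    0.03 -0.11]
36 [0.631  0.0506 0.0822] [ 0.    0.02 -0.12]
43 [0.6298 0.0565 0.0822] [ 0.    0.   -0.12]
50 [0.6278 0.0624 0.0822] [ 0.   -0.02 -0.12]
57 [0.6248 0.0682 0.0822] [ 0.   -0.04 -0.13]
64 [0.621  0.0737 0.0822] [ 0.   -0.05 -0.12]
71 [0.6162 0.0787 0.0822] [ 0.   -0.07 -0.12]
78 [0.6106 0.083  0.0822] [-0.   -0.09 -0.11]
85 [0.6043 0.0865 0.0822] [-0.   -0.11 -0.09]
92 [0.5974 0.0891 0.0822] [-0.   -0.13 -0.08]
0.102 [240.62752306 177.02594334]
0.098 [240.62309494 178.22464688]
0.092 [240.61650249 180.01233886]
0.086 [240.60996906 181.78770333]
0.07 [240.59282963 186.46265363]
0.064 [240.58650649 188.19383831]
0.055 [240.57712605 190.76856922]
```

The profile is clean. The hub's lower edge at row ~28.7 should move to ~30.5 on the drop, while the boss edge at 36.5 stays fixed.

```bash
python3 - <<'E'
s=open("m.py").read().split('print("prof"')[0]+'''q=prof(n);i=next(i for i in range(26,34) if q[i]<70<=q[i+1]);k=next(i for i in range(34,40) if q[i]<70<=q[i+1])
f=lambda i:round(i+(70-q[i])/(q[i+1]-q[i]),2)
t=.5*(q[12]+47);j=next(i for i in range(12,22) if q[i]>t>=q[i+1])
print("EDGES hubtop",round(j+(q[j]-t)/(q[j]-q[j+1]),2),"hubbottom",f(i),"boss",f(k))
'''
s=s.replace('for u,v,r in c[0]:','for u,v,r in c[0][:1]:').replace('print("hub side','0 and print("hub side')
open("m.py","w").write(s)
E
cat m.py | tail -5
```

```text
return g[160:208,236:246].mean(1)
q=prof(n);i=next(i for i in range(26,34) if q[i]<70<=q[i+1]);k=next(i for i in range(34,40) if q[i]<70<=q[i+1])
f=lambda i:round(i+(70-q[i])/(q[i+1]-q[i]),2)
t=.5*(q[12]+47);j=next(i for i in range(12,22) if q[i]>t>=q[i+1])
print("EDGES hubtop",round(j+(q[j]-t)/(q[j]-q[j+1]),2),"hubbottom",f(i),"boss",f(k))
```

{"api": "move_arm", "payload": {
  "targets": [0, 0.03, -0.1, 0, 0, 0, 0, 0, 0, 0, 0, 0, 0, 0]
}}

```text
time: 9.95
tcp_pos: [0.6298, 0.0349, 0.0821]
eef_rot: [[-0.0, 0.981, 0.194], [0.0, 0.194, -0.981], [-1.0, -0.0, -0.0]]
contact_force: [1.1, 0.6, 0.1]
gripper_width: 0.0005
```

```bash
python3 m.py 3
```

```text
t 10.05 tcp [0.6299 0.0348 0.0821] jaw -78.81 w 0.0001 F [-0.6  0.4 -0.2] j6 1.32
ball 213.00002 217.8 21.9 rad 0.0658 heading 8.9
EDGES hubtop 15.73 hubbottom 28.65 boss 36.69
```

{"api": "move_arm", "payload": {
  "targets": [0, 0.04, -0.1, 0, 0, 0, 0, 0, 0, 0, 0, 0, 0, 0]
}}

```text
time: 10.25
tcp_pos: [0.6307, 0.0401, 0.082]
eef_rot: [[-0.0, 0.981, 0.194], [0.0, 0.194, -0.981], [-1.0, -0.0, -0.0]]
contact_force: [-0.1, -0.7, -0.1]
gripper_width: 0.0003
```

```bash
python3 m.py 4
```

```text
t 10.35 tcp [0.6311 0.0401 0.0822] jaw -78.82 w 0.0001 F [ 0.6 -0.7  0.2] j6 1.33
ball 213.00002 221.40001 24.6 rad 0.0659 heading 13.2
EDGES hubtop 15.68 hubbottom 28.71 boss 36.63
```

{"api": "move_arm", "payload": {
  "targets": [0, 0.03, -0.11, 0, 0, 0, 0, 0, 0, 0, 0, 0, 0, 0]
}}

```text
time: 10.55
tcp_pos: [0.6312, 0.0456, 0.0822]
eef_rot: [[-0.0, 0.981, 0.194], [0.0, 0.194, -0.981], [-1.0, -0.0, -0.0]]
contact_force: [-0.4, -1.3, 0.5]
gripper_width: 0.0002
```

```bash
python3 m.py 5
```

```text
t 10.65 tcp [0.6315 0.0458 0.0822] jaw -78.82 w 0.0003 F [-0.5 -0.6 -0.9] j6 1.34
ball 202.20001 227.40001 21.8 rad 0.0658 heading 22.3
EDGES hubtop 15.69 hubbottom 28.64 boss 36.73
```

{"api": "move_arm", "payload": {
  "targets": [0, 0.02, -0.12, 0, 0, 0, 0, 0, 0, 0, 0, 0, 0, 0]
}}

```text
time: 10.85
tcp_pos: [0.6311, 0.0518, 0.0822]
eef_rot: [[0.0, 0.981, 0.194], [0.0, 0.194, -0.981], [-1.0, 0.0, -0.0]]
contact_force: [-0.4, -1.5, 0.5]
gripper_width: 0.0006
```

```bash
python3 m.py 6
```

```text
t 10.95 tcp [0.6313 0.0518 0.0823] jaw -78.82 w 0.0003 F [-0.2 -0.7 -0.1] j6 1.35
ball 197.40001 233.40001 22.0 rad 0.0661 heading 29.7
EDGES hubtop 15.73 hubbottom 28.64 boss 36.68
```

{"api": "move_arm", "payload": {
  "targets": [0, 0, -0.12, 0, 0, 0, 0, 0, 0, 0, 0, 0, 0, 0]
}}

```text
time: 11.15
tcp_pos: [0.6299, 0.0576, 0.0822]
eef_rot: [[0.0, 0.981, 0.194], [0.0, 0.194, -0.981], [-1.0, 0.0, -0.0]]
contact_force: [-0.4, 0.3, -0.1]
gripper_width: 0.0004
```

```bash
python3 m.py 7
```

```text
t 11.25 tcp [0.63   0.0577 0.0822] jaw -78.82 w 0.0003 F [ 0.8 -0.2  0.4] j6 1.36
ball 193.8 238.20001 20.2 rad 0.0668 heading 36.7
EDGES hubtop 15.75 hubbottom 28.63 boss 36.72
```

{"api": "move_arm", "payload": {
  "targets": [0, -0.02, -0.12, 0, 0, 0, 0, 0, 0, 0, 0, 0, 0, 0]
}}

```text
time: 11.45
tcp_pos: [0.6278, 0.0633, 0.0822]
eef_rot: [[0.0, 0.981, 0.194], [0.0, 0.194, -0.981], [-1.0, 0.0, -0.0]]
contact_force: [0.1, -1.5, 0.4]
gripper_width: 0.0003
```

```bash
python3 m.py 8
```

```text
t 11.55 tcp [0.6278 0.0633 0.0822] jaw -78.82 w 0.0005 F [ 0.2 -1.4 -0.1] j6 1.37
ball 190.20001 246.6 21.4 rad 0.0661 heading 44.9
EDGES hubtop 15.82 hubbottom 28.69 boss 36.71
```

{"api": "move_arm", "payload": {
  "targets": [0, -0.04, -0.13, 0, 0, 0, 0, 0, 0, 0, 0, 0, 0, 0]
}}

```text
time: 11.75
tcp_pos: [0.6245, 0.0694, 0.0823]
eef_rot: [[0.0, 0.981, 0.194], [0.0, 0.194, -0.981], [-1.0, 0.0, -0.0]]
contact_force: [1.2, -1.3, -0.2]
gripper_width: 0.0005
```

```bash
python3 m.py 9
```

```text
t 11.85 tcp [0.6246 0.0694 0.0823] jaw -78.81 w 0.0004 F [ 1.  -1.1 -0.4] j6 1.38
ball 187.8 253.8 20.2 rad 0.0665 heading 53.3
EDGES hubtop 15.91 hubbottom 28.69 boss 36.69
```

{"api": "move_arm", "payload": {
  "targets": [0, -0.05, -0.12, 0, 0, 0, 0, 0, 0, 0, 0, 0, 0, 0]
}}

```text
time: 12.05
tcp_pos: [0.6209, 0.075, 0.0823]
eef_rot: [[0.0, 0.981, 0.194], [0.001, 0.194, -0.981], [-1.0, 0.0, -0.001]]
contact_force: [1.2, -0.7, -0.0]
gripper_width: 0.0004
```

```bash
python3 m.py 10
```

```text
t 12.15 tcp [0.6209 0.0749 0.0822] jaw -78.82 w 0.0006 F [ 0.5 -0.8  0.8] j6 1.38
ball 393.00003 258.6 23.2 rad 0.0643 heading -35.6
EDGES hubtop 15.91 hubbottom 28.68 boss 36.7
```

{"api": "move_arm", "payload": {
  "targets": [0, -0.07, -0.12, 0, 0, 0, 0, 0, 0, 0, 0, 0, 0, 0]
}}

```text
time: 12.35
tcp_pos: [0.6162, 0.0805, 0.0824]
eef_rot: [[0.0, 0.981, 0.194], [0.001, 0.194, -0.981], [-1.0, 0.001, -0.001]]
contact_force: [1.0, 0.1, 0.0]
gripper_width: 0.0006
```

```bash
python3 m.py 11
```

```text
t 12.45 tcp [0.616  0.0802 0.0822] jaw -78.81 w 0.0002 F [ 1.  -0.2  0.7] j6 1.39
EDGES hubtop 17.58 hubbottom 30.4 boss 36.76
```

{"api": "move_arm", "payload": {
  "targets": [0, -0.09, -0.11, 0, 0, 0, 0, 0, 0, 0, 0, 0, 0, 0]
}}

```text
time: 12.65
tcp_pos: [0.6102, 0.0845, 0.0822]
eef_rot: [[-0.001, 0.981, 0.194], [0.0, 0.194, -0.981], [-1.0, -0.001, -0.0]]
contact_force: [0.5, -0.5, -0.0]
gripper_width: 0.0004
```

```bash
python3 m.py 12
```

```text
t 12.75 tcp [0.6101 0.0845 0.0821] jaw -78.82 w 0.0005 F [1.1 0.1 0.3] j6 1.4
EDGES hubtop 17.43 hubbottom 30.34 boss 36.72
```

It dropped between steps 10 and 11: the hub edges moved 1.7 px (6 mm) while the boss edge stayed put. I'll back off, lift and measure the bar from above.

{"api": "move_arm", "payload": {
  "targets": [0, 0.25, 0, 0, 0, 0, 0, -0.3, 0.1, 0, 0, 0, 0, 0, -0.6, 0.3, 0, 0, 0, 0, 0, -0.6, 0.6, 0.5, 0, 0, 0, 0, -0.4, 0.7, 0.5, 0, 0, 0, 0, 0, 0.6, 0.5, 0, 0, 0, 0, 0, 0.2, 0.2, 0, 0, 0, 0, 0, 0, 0, 0, 0, 0, 0]
}}

```text
time: 13.55
tcp_pos: [0.7643, 0.026, 0.1765]
eef_rot: [[0.001, 0.981, 0.192], [-0.0, 0.192, -0.981], [-1.0, 0.001, 0.0]]
contact_force: [0.1, 0.0, 0.3]
gripper_width: 0.0006
```

```bash
python3 - <<'E'
from h import *
to(None)
a=cams.snapshot("top");w=cams.snapshot("wrist");cv2.imwrite("pics/top7.png",a);cv2.imwrite("pics/w7.png",w)
A=np.array([.580,.0425])
print([np.round(proj("wrist",np.r_[x,.08])) for x in (A,A+.066*np.array([.225,.974]),A-.066*np.array([.225,.974]))])
cv2.imwrite("pics/v7.png",np.hstack([cv2.resize(a[140:220,200:296],(432,360),interpolation=cv2.INTER_CUBIC),w[:360,:360]]))
E
```

```text
t 13.55 tcp [0.7643 0.026  0.1765] jaw -78.92 w 0.0006 F [0.1 0.  0.3] j6 1.32
[array([193., 383.]), array([125., 358.]), array([258., 406.])]
```

View pics/v7.png

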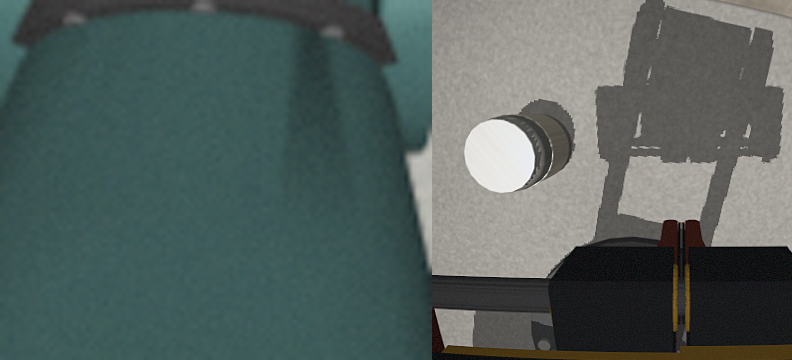

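The arm blocks the top view there and the wrist sees only the tin, so this picture has no use. I'll go back to −x of the bolt so the wrist camera sees the bar.

{"api": "move_arm", "payload": {
  "targets": [-0.3, -0.4, 0, 0, 0, 0, 0, -0.3, -0.7, -0.1, 0, 0, 0, 0, 0, -0.8, -0.2, 0, 0, 0, 0, 0, -0.8, -0.2, 0, 0, 0, 0, 0, -0.8, -0.2, 0, 0, 0, 0, 0, -0.8, -0.2, 0, 0, 0, 0, 0, -0.5, -0.3, 0, 0, 0, 0, 0, 0, 0, 0, 0, 0, 0]
}}

```text
time: 14.45
tcp_pos: [0.5089, 0.0417, 0.2068]
eef_rot: [[-0.005, 0.981, 0.195], [0.001, 0.195, -0.981], [-1.0, -0.005, -0.002]]
contact_force: [1.1, 0.2, 0.6]
gripper_width: 0.0005
```

```bash
cat > bar.py <<'E'
from h import *
import sys
robot.read_state();st=robot.read_state();w=cams.snapshot("wrist");cv2.imwrite(f"pics/b{sys.argv[1]}.png",w);z=float(sys.argv[2])
to(None)
A=np.array([.580,.0425]);g=cv2.medianBlur(cv2.cvtColor(w,cv2.COLOR_BGR2GRAY),3)
c=cv2.HoughCircles(g,cv2.HOUGH_GRADIENT,1.2,12,param1=80,param2=10,minRadius=8,maxRadius=20)
L=[]
for u,v,r in c[0][:40]:
    P=onz("wrist",u,v,z,st)[:2];d=P-A
    if .055<np.linalg.norm(d)<.077: L.append(P);print("circ",round(u),round(v),round(r,1),"rad",round(np.linalg.norm(d),4),"heading",round(np.degrees(np.arctan2(d[1],d[0])),1))
for i in range(len(L)):
    for j in range(i):
        e=L[i]-L[j]
        if abs(np.linalg.norm(e)-.132)<.004: print("pair",i,j,np.linalg.norm(e).round(4),"mid",((L[i]+L[j])/2).round(4),"heading",np.degrees(np.arctan2(e[1],e[0])).round(1))
E
python3 bar.py 1 .08
```

```text
t 14.5 tcp [0.512  0.041  0.2073] jaw -78.73 w 0.0006 F [ 1.1 -0.1 -0.3] j6 1.32
circ 190 68 15.3 rad 0.064 heading 75.5
circ 339 135 11.1 rad 0.0668 heading -100.2
circ 277 193 19.3 rad 0.0742 heading -159.5
circ 357 105 18.0 rad 0.0755 heading -79.0
circ 316 175 19.3 rad 0.073 heading -130.8
circ 329 40 14.8 rad 0.0704 heading -34.9
circ 215 155 15.3 rad 0.0571 heading 147.9
pair 1 0 0.1308 mid [0.5821 0.0406] heading -102.3
pair 4 0 0.1335 mid [0.5642 0.0458] heading -118.5
pair 5 2 0.128 mid [0.5741 0.0093] heading -6.4
```

The bar is now at heading 77.7° with its middle at (0.582,0.041). So the drop was at about 65.5° ± 4°. The goal is the same arm back at 65.5° after a full clockwise turn.

```bash
python3 - <<'E'
from h import *
A=np.array([.581,.0415])
to(push(A,78,-1,gap=.02,z=.2));print(push(A,78,-1,gap=.02))
s=robot.read_state();R=np.array(s["eef_rot"])
p0=push(A,78,-1,gap=.02,z=.077)
for k,th in enumerate(range(78,-290,-10)):
    p=push(A,th,-1,z=.077);print(th,np.round(p[:2],4),np.round((R.T@(p-p0)/.05)[1:],2));p0=p
E
```

```text
t 14.5 tcp [0.512  0.041  0.2073] jaw -78.73 w 0.0006 F [ 1.1 -0.1 -0.3] j6 1.32
shift units [ 0.145  0.955 -0.913]
[0.54996145 0.09512511 0.08      ]
78 [0.5695 0.091 ] [0.37 0.16]
68 [0.5771 0.0927] [ 0.16 -0.  ]
58 [0.5854 0.093 ] [0.16 0.03]
48 [0.5941 0.0916] [0.16 0.06]
38 [0.6027 0.0884] [0.16 0.1 ]
28 [0.6109 0.0832] [0.14 0.13]
18 [0.6181 0.0762] [0.11 0.17]
8 [0.6236 0.0687] [0.08 0.17]
-2 [0.6278 0.0623] [0.06 0.14]
-12 [0.6308 0.0548] [0.03 0.16]
-22 [0.6326 0.0463] [0.   0.17]
-32 [0.6326 0.0372] [-0.04  0.18]
-42 [0.6306 0.0279] [-0.07  0.18]
-52 [0.6267 0.0188] [-0.11  0.16]
-62 [0.6207 0.0105] [-0.15  0.14]
-72 [0.6128 0.0035] [-0.18  0.11]
-82 [ 0.605  -0.0016] [-0.17  0.07]
-92 [ 0.5992 -0.0052] [-0.13  0.05]
-102 [ 0.5925 -0.008 ] [-0.14  0.03]
-112 [ 0.5849 -0.0097] [-0.16  0.  ]
-122 [ 0.5766 -0.01  ] [-0.16 -0.03]
-132 [ 0.5679 -0.0086] [-0.16 -0.06]
-142 [ 0.5593 -0.0054] [-0.16 -0.1 ]
-152 [ 5.511e-01 -2.000e-04] [-0.14 -0.13]
-162 [0.5439 0.0068] [-0.11 -0.17]
-172 [0.5384 0.0143] [-0.08 -0.17]
-182 [0.5342 0.0207] [-0.06 -0.14]
-192 [0.5312 0.0282] [-0.03 -0.16]
-202 [0.5294 0.0367] [-0.   -0.17]
-212 [0.5294 0.0458] [ 0.04 -0.18]
-222 [0.5314 0.0551] [ 0.07 -0.18]
-232 [0.5353 0.0642] [ 0.11 -0.16]
-242 [0.5413 0.0725] [ 0.15 -0.14]
-252 [0.5492 0.0795] [ 0.18 -0.11]
-262 [0.557  0.0846] [ 0.17 -0.07]
-272 [0.5628 0.0882] [ 0.13 -0.05]
-282 [0.5695 0.091 ] [ 0.14 -0.03]
```

{"api": "move_arm", "payload": {
  "targets": [0.1, 0.3, -0.3, 0, 0, 0, 0, 0.2, 0.4, -0.4, 0, 0, 0, 0, 0.3, 0.25, -0.21, 0, 0, 0, 0, 0.6, 0, 0, 0, 0, 0, 0, 0.7, 0, 0, 0, 0, 0, 0, 0.5, 0, 0, 0, 0, 0, 0, 0.2, 0, 0, 0, 0, 0, 0, 0, 0, 0, 0, 0, 0, 0]
}}

```text
time: 15.3
tcp_pos: [0.5524, 0.0938, 0.0759]
eef_rot: [[-0.003, 0.981, 0.194], [0.0, 0.194, -0.981], [-1.0, -0.003, -0.001]]
contact_force: [-0.3, -0.4, -0.2]
gripper_width: 0.0004
```

```bash
python3 m.py 20; python3 - <<'E'
from h import *
to(push(np.array([.581,.0415]),78,-1,z=.077))
E
```

```text
t 15.4 tcp [0.554  0.0937 0.0779] jaw -78.81 w 0.0004 F [ 1.6 -1.   0.1] j6 1.42
ball 233.40001 161.40001 22.8 rad 0.0664 heading 76.2
t 15.4 tcp [0.554  0.0937 0.0779] jaw -78.81 w 0.0004 F [ 1.6 -1.   0.1] j6 1.42
shift units [0.019 0.294 0.115]Traceback (most recent call last):
  File "m.py", line 17, in <module>
    q=prof(n);i=next(i for i in range(26,34) if q[i]<70<=q[i+1]);k=next(i for i in range(34,40) if q[i]<70<=q[i+1])
                ~~~~^^^^^^^^^^^^^^^^^^^^^^^^^^^^^^^^^^^^^^^^^^^^
StopIteration
```

{"api": "move_arm", "payload": {
  "targets": [0, 0.29, 0.12, 0, 0, 0, 0, 0, 0.16, 0, 0, 0, 0, 0, 0, 0.16, 0.03, 0, 0, 0, 0, 0, 0.16, 0.06, 0, 0, 0, 0, 0, 0.16, 0.1, 0, 0, 0, 0, 0, 0.14, 0.13, 0, 0, 0, 0, 0, 0.11, 0.17, 0, 0, 0, 0, 0, 0.08, 0.17, 0, 0, 0, 0]
}}

```text
time: 16.2
tcp_pos: [0.6209, 0.0688, 0.0777]
eef_rot: [[-0.003, 0.981, 0.194], [0.002, 0.194, -0.981], [-1.0, -0.002, -0.002]]
contact_force: [-6.5, 5.2, 0.5]
gripper_width: 0.0002
```

{"api": "move_arm", "payload": {
  "targets": [0, 0.06, 0.14, 0, 0, 0, 0, 0, 0.03, 0.16, 0, 0, 0, 0, 0, 0, 0.17, 0, 0, 0, 0, 0, -0.04, 0.18, 0, 0, 0, 0, 0, -0.07, 0.18, 0, 0, 0, 0, 0, -0.11, 0.16, 0, 0, 0, 0, 0, -0.15, 0.14, 0, 0, 0, 0, 0, 0, 0, 0, 0, 0, 0]
}}

```text
time: 17.0
tcp_pos: [0.6201, 0.0088, 0.0784]
eef_rot: [[0.002, 0.981, 0.193], [-0.0, 0.193, -0.981], [-1.0, 0.002, 0.001]]
contact_force: [-0.2, 0.0, 0.9]
gripper_width: 0.0006
```

```bash
python3 m.py 21; python3 - <<'E'
from h import *
to(push(np.array([.581,.0415]),-72,-1,z=.077))
E
```

```text
t 17.1 tcp [0.6202 0.0092 0.0781] jaw -78.83 w 0.0008 F [ 0.6  0.7 -0.1] j6 1.28
ball 210.6 231.00002 19.0 rad 0.0528 heading -17.8
t 17.1 tcp [0.6202 0.0092 0.0781] jaw -78.83 w 0.0008 F [ 0.6  0.7 -0.1] j6 1.28
shift units [ 0.021 -0.166  0.084]Traceback (most recent call last):
  File "m.py", line 17, in <module>
    q=prof(n);i=next(i for i in range(26,34) if q[i]<70<=q[i+1]);k=next(i for i in range(34,40) if q[i]<70<=q[i+1])
                                                                   ~~~~^^^^^^^^^^^^^^^^^^^^^^^^^^^^^^^^^^^^^^^^^^^^
StopIteration
```

{"api": "move_arm", "payload": {
  "targets": [0, -0.17, 0.08, 0, 0, 0, 0, 0, -0.17, 0.07, 0, 0, 0, 0, 0, -0.13, 0.05, 0, 0, 0, 0, 0, -0.14, 0.03, 0, 0, 0, 0, 0, -0.16, 0, 0, 0, 0, 0, 0, -0.16, -0.03, 0, 0, 0, 0, 0, -0.16, -0.06, 0, 0, 0, 0, 0, -0.16, -0.1, 0, 0, 0, 0]
}}

```text
time: 17.9
tcp_pos: [0.5607, -0.0054, 0.078]
eef_rot: [[0.005, 0.981, 0.194], [-0.001, 0.194, -0.981], [-1.0, 0.005, 0.002]]
contact_force: [5.6, -0.6, 0.7]
gripper_width: 0.0001
```

{"api": "move_arm", "payload": {
  "targets": [0, -0.14, -0.13, 0, 0, 0, 0, 0, -0.11, -0.17, 0, 0, 0, 0, 0, -0.08, -0.17, 0, 0, 0, 0, 0, 0, 0, 0, 0, 0, 0]
}}

```text
time: 18.3
tcp_pos: [0.5367, 0.0156, 0.0774]
eef_rot: [[-0.001, 0.981, 0.195], [-0.0, 0.195, -0.981], [-1.0, -0.001, -0.0]]
contact_force: [0.6, -0.0, 1.0]
gripper_width: 0.0006
```

```bash
python3 m.py 22; python3 - <<'E'
from h import *
A=np.array([.581,.0415])
to(push(A,-182,-1,z=.077))
print(proj("wrist",np.r_[A+.066*np.array([np.cos(np.radians(-172)),np.sin(np.radians(-172))]),.077]),proj("wrist",np.r_[A-.066*np.array([np.cos(np.radians(-172)),np.sin(np.radians(-172))]),.077]))
E
```

```text
t 18.4 tcp [0.5368 0.0153 0.0771] jaw -78.79 w 0.0004 F [-0.2 -0.3 -0.4] j6 1.27
t 18.4 tcp [0.5368 0.0153 0.0771] jaw -78.79 w 0.0004 F [-0.2 -0.3 -0.4] j6 1.27
shift units [ 0.001 -0.028 -0.116]
[203.09110635 283.76791531] [211.43020655  -9.58199044]Traceback (most recent call last):
  File "m.py", line 17, in <module>
    q=prof(n);i=next(i for i in range(26,34) if q[i]<70<=q[i+1]);k=next(i for i in range(34,40) if q[i]<70<=q[i+1])
                ~~~~^^^^^^^^^^^^^^^^^^^^^^^^^^^^^^^^^^^^^^^^^^^^
StopIteration
```

{"api": "move_arm", "payload": {
  "targets": [0, -0.04, -0.12, 0, 0, 0, 0, 0, -0.03, -0.16, 0, 0, 0, 0, 0, 0, -0.17, 0, 0, 0, 0, 0, 0.04, -0.18, 0, 0, 0, 0, 0, 0.07, -0.18, 0, 0, 0, 0, 0, 0.11, -0.16, 0, 0, 0, 0, 0, 0.15, -0.14, 0, 0, 0, 0, 0, 0.18, -0.11, 0, 0, 0, 0]
}}

```text
time: 19.2
tcp_pos: [0.5462, 0.0789, 0.0764]
eef_rot: [[-0.007, 0.981, 0.195], [-0.002, 0.195, -0.981], [-1.0, -0.007, 0.001]]
contact_force: [-3.8, -2.9, 3.2]
gripper_width: 0.0003
```

{"api": "move_arm", "payload": {
  "targets": [0, 0.17, -0.07, 0, 0, 0, 0, 0, 0, 0, 0, 0, 0, 0]
}}

```text
time: 19.4
tcp_pos: [0.5557, 0.0851, 0.0765]
eef_rot: [[-0.004, 0.981, 0.194], [-0.0, 0.194, -0.981], [-1.0, -0.004, -0.001]]
contact_force: [0.2, 0.4, -1.2]
gripper_width: 0.0006
```

```bash
python3 m.py 23 2>/dev/null; python3 - <<'E'
from h import *
A=np.array([.581,.0415])
to(push(A,-272,-1,z=.077));rows(A,[-272,-277,-282,-287,-290,-295],-1,z=.077)
for h in (88,98):
  u=np.array([np.cos(np.radians(h)),np.sin(np.radians(h))]);print(h,proj("wrist",np.r_[A+.066*u,.075]),proj("wrist",np.r_[A-.066*u,.075]))
E
```

```text
t 19.5 tcp [0.5561 0.0851 0.0767] jaw -78.82 w 0.0003 F [-0.6 -0.5 -1.3] j6 1.4
ball 203.40001 209.40001 20.8 rad 0.065 heading 93.6
t 19.5 tcp [0.5561 0.0851 0.0767] jaw -78.82 w 0.0003 F [-0.6 -0.5 -1.3] j6 1.4
shift units [-0.007  0.144 -0.034]
-272 [0.5628 0.0882 0.077 ] [-0.01  0.14 -0.03]
-277 [0.566  0.0897 0.077 ] [-0.    0.07 -0.02]
-282 [0.5695 0.091  0.077 ] [-0.    0.07 -0.01]
-287 [0.5732 0.092  0.077 ] [-0.    0.08 -0.01]
-290 [0.5755 0.0924 0.077 ] [-0.    0.05 -0.  ]
-295 [0.5796 0.0929 0.077 ] [-0.    0.08  0.01]
88 [208.73535275 187.87051273] [467.69743803 246.38026324]
98 [205.98379562 211.45574363] [474.61851043 224.9533318 ]
```

The ball sits where it is predicted for about 97°, so tracking is good. I'll push on to about 70°, then back off, lift and look.

{"api": "move_arm", "payload": {
  "targets": [0, 0.14, -0.03, 0, 0, 0, 0, 0, 0.14, -0.03, 0, 0, 0, 0, 0, 0.08, -0.01, 0, 0, 0, 0, 0, 0.05, 0, 0, 0, 0, 0, 0, 0, 0, 0, 0, 0, 0, 0, -0.3, 0, 0, 0, 0, 0, -0.4, -0.1, 0, 0, 0, 0, 0, -0.6, -0.3, 0.2, 0, 0, 0, 0]
}}

```text
time: 20.3
tcp_pos: [0.5442, 0.0763, 0.1266]
eef_rot: [[-0.001, 0.981, 0.195], [0.001, 0.195, -0.981], [-1.0, -0.001, -0.001]]
contact_force: [0.0, 0.3, -0.8]
gripper_width: 0.0005
```

{"api": "move_arm", "payload": {
  "targets": [-0.7, -0.3, 0.2, 0, 0, 0, 0, -0.6, -0.3, 0.2, 0, 0, 0, 0, -0.3, -0.2, 0.2, 0, 0, 0, 0, 0, 0, 0, 0, 0, 0, 0, 0, 0, 0, 0, 0, 0, 0]
}}

```text
time: 20.8
tcp_pos: [0.5111, 0.0384, 0.2067]
eef_rot: [[0.001, 0.981, 0.193], [0.001, 0.193, -0.981], [-1.0, 0.001, -0.0]]
contact_force: [0.4, 0.5, -0.4]
gripper_width: 0.0005
```

```bash
python3 bar.py 2 .0745; python3 m.py 24 2>/dev/null
```

```text
t 20.85 tcp [0.5107 0.0386 0.2061] jaw -78.85 w 0.0003 F [ 0.2  0.2 -0.1] j6 1.32
circ 325 148 12.4 rad 0.0656 heading -109.9
circ 189 63 12.4 rad 0.0653 heading 69.2
circ 221 16 15.3 rad 0.0755 heading 33.7
circ 311 164 12.6 rad 0.0656 heading -124.8
pair 1 0 0.1309 mid [0.5804 0.0422] heading 69.6
pair 2 0 0.1341 mid [0.6002 0.0326] heading 50.6
pair 3 1 0.1299 mid [0.5729 0.0461] heading -117.8
t 20.95 tcp [0.5104 0.0388 0.2056] jaw -78.8 w 0.0005 F [-0.6  0.1 -0.8] j6 1.32
```

The bar is at heading 69.6° with its middle at (0.580,0.042). I'll turn the jaws square to the bar and open them to clamp the +y arm.

{"api": "move_arm", "payload": {
  "targets": [0, 0, 0, -0.9, 0, 0, 60, 0, 0, 0, -0.9, 0, 0, 60, 0, 0, 0, -0.9, 0, 0, 60, 0, 0, 0, -0.9, 0, 0, 60, 0, 0, 0, -0.9, 0, 0, 60, 0, 0, 0, -0.9, 0, 0, 60, 0, 0, 0, -0.9, 0, 0, 60, 0, 0, 0, -0.9, 0, 0, 60]
}}

```text
time: 21.75
tcp_pos: [0.5106, 0.0389, 0.2057]
eef_rot: [[-0.002, 0.677, 0.736], [0.0, 0.736, -0.677], [-1.0, -0.001, -0.002]]
contact_force: [0.1, -0.2, 0.3]
gripper_width: 0.0588
```

{"api": "move_arm", "payload": {
  "targets": [0, 0, 0, -0.9, 0, 0, 60, 0, 0, 0, -0.9, 0, 0, 60, 0, 0, 0, -0.9, 0, 0, 60, 0, 0, 0, -0.9, 0, 0, 60, 0, 0, 0, -0.9, 0, 0, 60, 0, 0, 0, 0, 0, 0, 60]
}}

```text
time: 22.35
tcp_pos: [0.5105, 0.0389, 0.2058]
eef_rot: [[-0.002, 0.346, 0.938], [0.0, 0.938, -0.346], [-1.0, -0.0, -0.002]]
contact_force: [-0.3, -0.0, -0.8]
gripper_width: 0.0598
```

```bash
python3 -c "
from h import *
A=np.array([.5804,.0422]);u=np.array([np.cos(np.radians(69.6)),np.sin(np.radians(69.6))])
to(np.r_[A+.047*u,.071],-20.4)"
```

```text
t 22.35 tcp [0.5105 0.0389 0.2058] jaw -20.25 w 0.0598 F [-0.3 -0.  -0.8] j6 0.29
shift units [2.693 1.487 1.297]
turn units x 0.03
```

{"api": "move_arm", "payload": {
  "targets": [0, 0.4, 0.35, 0, 0, 0, 60, 0, 0.6, 0.5, 0, 0, 0, 60, 0, 0.49, 0.45, 0, 0, 0, 60, 0.5, 0, 0, 0, 0, 0, 60, 0.6, 0, 0, 0, 0, 0, 60, 0.6, 0, 0, 0, 0, 0, 60, 0.5, 0, 0, 0, 0, 0, 60, 0, 0, 0, 0, 0, 0, 60]
}}

```text
time: 23.15
tcp_pos: [0.5944, 0.0859, 0.0928]
eef_rot: [[-0.008, 0.349, 0.937], [-0.0, 0.937, -0.349], [-1.0, -0.003, -0.008]]
contact_force: [0.3, -0.1, -0.6]
gripper_width: 0.0603
```

```bash
python3 - <<'E'
from h import *
A=np.array([.5804,.0422]);u=np.array([np.cos(np.radians(69.6)),np.sin(np.radians(69.6))])
to(np.r_[A+.047*u,.071],-20.4)
w=cams.snapshot("wrist");s=cams.snapshot("side");cv2.imwrite("pics/s30.png",s)
cv2.imwrite("pics/v8.png",np.hstack([w,cv2.resize(s[150:222,210:264],(288,384),interpolation=cv2.INTER_CUBIC)]))
E
```

```text
t 23.15 tcp [0.5944 0.0859 0.0928] jaw -20.41 w 0.0603 F [ 0.3 -0.1 -0.6] j6 0.38
shift units [0.437 0.024 0.046]
turn units x -0.0
```

View pics/v8.png

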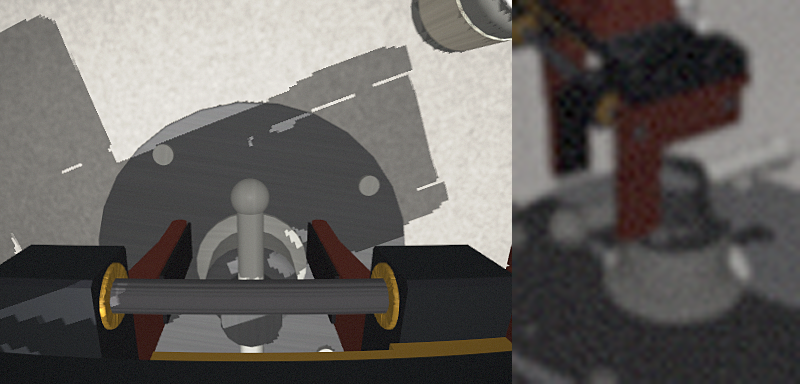

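The bar runs straight at (250,230), midway between the fingers at (165,260) and (335,260). I'll descend and clamp.

{"api": "move_arm", "payload": {
  "targets": [0.2, 0, 0, 0, 0, 0, 60, 0.2, 0, 0, 0, 0, 0, 60, 0, 0, 0, 0, 0, 0, 60, 0, 0, 0, 0, 0, 0, 10, 0, 0, 0, 0, 0, 0, 5, 0, 0, 0, 0, 0, 0, 0, 0, 0, 0, 0, 0, 0, 0, 0, 0, 0, 0, 0, 0, 0]
}}

```text
time: 24.05
tcp_pos: [0.5978, 0.0857, 0.0774]
eef_rot: [[0.0, 0.347, 0.938], [0.0, 0.938, -0.347], [-1.0, 0.0, 0.0]]
contact_force: [0.3, 1.0, 0.7]
gripper_width: 0.0237
```

{"api": "move_arm", "payload": {
  "targets": [0, 0, 0, 0, 0, 0, 0, 0, 0, 0, 0, 0, 0, 0]
}}

```text
time: 24.25
tcp_pos: [0.5963, 0.0864, 0.0771]
eef_rot: [[-0.003, 0.348, 0.938], [0.001, 0.938, -0.348], [-1.0, 0.0, -0.003]]
contact_force: [-3.4, 2.2, 2.9]
gripper_width: 0.013
```

```bash
python3 - <<'E'
from h import *
A=np.array([.5804,.0422])
s=robot.read_state();R=np.array(s["eef_rot"]);p=np.array(s["tcp_pos"])[:2];d=p-A
print("heading from tcp",np.degrees(np.arctan2(d[1],d[0])),np.linalg.norm(d))
th=np.radians(-4);q=A+np.array([[np.cos(th),-np.sin(th)],[np.sin(th),np.cos(th)]])@d
to(np.r_[q,s["tcp_pos"][2]],-24.4)
E
```

```text
heading from tcp 70.24336549288033 0.046922411642227345
t 24.25 tcp [0.5963 0.0864 0.0771] jaw -20.35 w 0.013 F [-3.4  2.2  2.9] j6 0.38
shift units [-0.    -0.002  0.065]
turn units x 0.81
```

The TCP settled about 6 mm higher than planned. I'll reopen, go deeper and clamp again.

{"api": "move_arm", "payload": {
  "targets": [0, 0, 0, 0, 0, 0, 30, 0, 0, 0, 0, 0, 0, 30, 0.07, 0, 0, 0, 0, 0, 30, 0.06, 0, 0, 0, 0, 0, 30, 0, 0, 0, 0, 0, 0, 30, 0, 0, 0, 0, 0, 0, 0, 0, 0, 0, 0, 0, 0, 0, 0, 0, 0, 0, 0, 0, 0]
}}

```text
time: 25.05
tcp_pos: [0.5968, 0.0861, 0.0706]
eef_rot: [[-0.002, 0.348, 0.938], [0.001, 0.938, -0.348], [-1.0, 0.0, -0.002]]
contact_force: [-2.5, 1.7, 1.5]
gripper_width: 0.0135
```

{"api": "move_arm", "payload": {
  "targets": [0, 0, 0, 0, 0, 0, 0, 0, 0, 0, 0, 0, 0, 0, 0, 0, 0, 0, 0, 0, 0]
}}

```text
time: 25.35
tcp_pos: [0.5968, 0.0861, 0.0705]
eef_rot: [[-0.002, 0.347, 0.938], [0.001, 0.938, -0.347], [-1.0, 0.0, -0.002]]
contact_force: [-4.4, 2.2, 1.7]
gripper_width: 0.0137
```

```bash
python3 -c "
from h import *
to(None);A=np.array([.5804,.0422]);d=robot.read_state()['tcp_pos'][:2]-A;print(np.degrees(np.arctan2(d[1],d[0])))"
```

```text
t 25.35 tcp [0.5968 0.0861 0.0705] jaw -20.33 w 0.0137 F [-4.4  2.2  1.7] j6 0.38
69.51594925030557
```

Clamped, with an opening of 13.7 mm and the bar at 69.6°. I'll turn the last 4° clockwise while clamped.

{"api": "move_arm", "payload": {
  "targets": [0, 0, 0.03, 0.4, 0, 0, 0, 0, 0, 0.035, 0.4, 0, 0, 0, 0, 0, 0, 0, 0, 0, 0, 0, 0, 0, 0, 0, 0, 0]
}}

```text
time: 25.75
tcp_pos: [0.5994, 0.0849, 0.0704]
eef_rot: [[-0.002, 0.412, 0.911], [0.001, 0.911, -0.412], [-1.0, -0.001, -0.002]]
contact_force: [-3.6, 3.7, 3.2]
gripper_width: 0.0132
```

```bash
python3 - <<'E'
from h import *
to(None);s=robot.read_state();d=s['tcp_pos'][:2]-np.array([.5804,.0422]);print(np.degrees(np.arctan2(d[1],d[0])),s["moment"])
w=cams.snapshot("wrist");b=cams.snapshot("side")
g=cv2.cvtColor(b,cv2.COLOR_BGR2GRAY).astype(float)
print("hubprof",np.round(g[160:208,243:248].mean(1)).astype(int).tolist())
print("proj",[np.round(proj("side",np.r_[.5804,.0422,z]),1) for z in(.098,.092,.086)])
cv2.imwrite("pics/v9.png",np.hstack([w[:,:400],cv2.resize(b[80:272,190:390],(400,384),interpolation=cv2.INTER_CUBIC)]))
E
```

```text
t 25.75 tcp [0.5994 0.0849 0.0704] jaw -24.32 w 0.0132 F [-3.6  3.7  3.2] j6 0.45
66.03425024808968 [ 0.50912321  0.7617597  -0.15716807]
hubprof [135, 142, 150, 147, 110, 52, 25, 32, 34, 36, 30, 26, 26, 30, 37, 40, 44, 47, 43, 42, 42, 46, 52, 59, 57, 54, 50, 50, 46, 40, 42, 43, 49, 51, 46, 47, 62, 83, 91, 95, 94, 92, 95, 93, 92, 91, 95, 96]
proj [array([240.6, 178.1]), array([240.6, 179.9]), array([240.6, 181.7])]
```

View pics/v9.png

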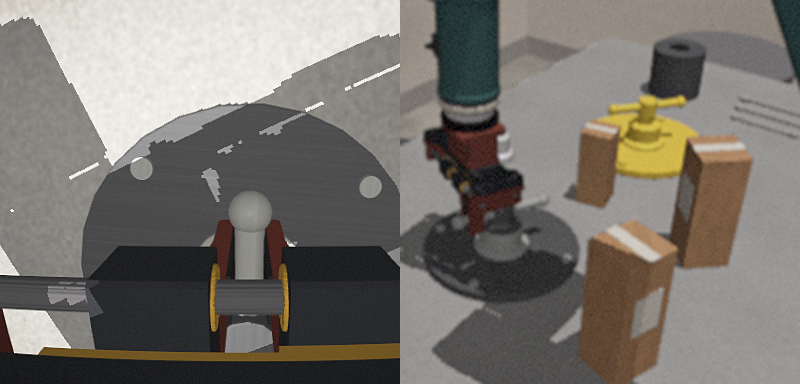

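The bar is clamped between the fingers at (250,260). The carton stands upright at (597,165), clear of the plate. The hub-to-boss gap has closed up as expected after sinking. Handing in.

```bash
python3 -c "
from cell import robot
print(robot.job_done())"
```

```text
the job is handed in; nothing more can be done
None
```

The job is handed in after about 26 s of robot time. No verdict came back.

- **Carton:** I lifted the small carton off the plate and stood it upright on the bench at about (0.55, −0.17). The last side picture shows it still upright and clear of the base plate. I never touched the tin, bushing, bin or look-alikes.
- **Backward turn:** I pushed the bar backward with shut fingers from heading −72°. The hub's edges in the side view then moved down 1.7 px (6 mm) while the boss edge stayed put. The drop came between bar headings of about 61° and 70°, which I took as 65.5° ± 4°. I went about 8° past the drop before I noticed it.
- **Forward turn:** I pushed the same arm clockwise all the way round to 69.6°, then clamped it and turned the last 4°. The bar ended at about 66°, one full turn from the drop to within the ±4° above.
- **Final grip:** The gripper is closed on the crossbar with commanded opening 0 and measured opening 13.2 mm on the 14 mm bar. The measured force is about 6 N. My first clamp sat about 6 mm too high, so I reopened and gripped deeper.

**Checks that fell short:**
- The final height of about 74 mm was not measured. The side-view edge check stopped working once the gripper covered the hub. In the last side-view brightness readings the bright gap between hub and boss is gone, which fits the bolt having sunk.
- One look from the wrong side of the bolt showed nothing useful.

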